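# Pop the key box open and lay out the chuck key

## Robot

A 6-joint arm with a two-finger parallel gripper is mounted at the origin on a cart in front of the work surface, level with it; the furniture and walls round the work are solid. World frame = base frame: x ahead of the robot, y to its left, z up, the work surface at z = 0. Lengths are in m, angles in rad, forces in N, time in s.
With the tool pointing down it reaches from about 0.35 to 0.875 m from the base axis. Payload 4.2 kg.
Tool frame: the origin (TCP) lies on the centre line of the jaws, within the pads' length; the fingertips stand 22 mm ahead of it and the grasp point (between the pads) lies 3 mm ahead of it (manip.nose_length is the z of the fingertips in the tool frame, in m); z points along the fingers, y is the line along which they close (so a half turn about z gives the same grasp; the last joint's range is limited). The gripper opens to 85 mm and grips with 20 to 120 N. Pads are 22 mm wide; open, the fingers measure 114 mm over their backs; the gripper's body (76 mm by 85 mm) begins 54 mm behind the grasp point. The pads swing forward as they close: fully open they stand 13 mm farther back than shut.
Start: joints at [-0.85, 0.385, 0.008, 0, -1.194, -0.259], TCP at [0.278, -0.56, 0.253] pointing down, gripper open.
Joint ranges: [-3.14, 3.14], [-1.21, 2.06], [-1.07, 1.41], [-3.16, 2.05], [-2.99, -0.16], [-3.1, 3.1]. Speed limits (rad/s): [2.79, 2.79, 3.14, 3.14, 3.14, 3.14].

## Interface

Orientations are given as a unit quaternion [w, x, y, z].
In Python, from plant import manip gives the robot as it stands.
- The arm moves only by the tool arm_command, never from a script. Its argument "targets" is a list of rows, each a list of 3 entries, a list of its own where there are three numbers: the turn, a rotation vector about the tool's x, y, z in degrees, then the shift along the tool's x, y, z in cm, then the finger opening in cm, from 0 to 8.54. In form: [[[ax, ay, az], [dx, dy, dz], claw], ...]. A call has 1 to 20 rows; each row is the pose to reach, as a shift and turn from the pose commanded when the call began, along the tool's axes at that moment; what a row does not reach only later rows make up. A row lasts 1/12 s, in which the tool goes at most 41.7 mm and 7.16 degrees, less where a joint would pass 70% of its speed; a pose out of reach is approached as far as the arm can. A call with a gripper value outside its range is refused whole. The fingers move at their own pace and stop on an object; "grip_force" is the grip in N (left out, the last holds). Time passes only in rows, so rows that repeat a pose let the fingers close. It gives the time, the measured TCP pose, the force, the opening and the grip force at its end, in the units of the state.
- manip.state(): the state, without advancing time (a new reading comes with each control period).
- manip.snapshot(name): name is "scene" or "top"; returns the picture (400x640x3 uint8, red, green, blue); there is no depth.
- manip.get_calibration(name): a dict with "vfov" (degrees; the focal length in pixels is half the picture's height over the tangent of half this angle, whatever the lens; pixels are square), "cx", "cy" (the principal point, pixels), "position" and "attitude" of the camera in the world. Camera axes: x right, y down, z forward; pixel columns grow to the right and rows downward; lengths in m; the calibration is good to about 2 mm. A picture is of the moment at which its call begins. get_calibration takes no time and is no camera call.
- manip.close_job(): hands the job in; it is judged then, once.
The state is a dict: "time_s": time; "qpos": joint angles; "dq": joint speeds; "effort": joint torques, N m; "tool_pos": TCP position; "ee_rot": TCP orientation; "force": force on the tool from outside, world axes, zero at the start; "torque": the same for the moment, N m; "finger_gap": finger opening in m; "grasp_force": force on a finger pad.
Only numpy, scipy, OpenCV 4.12 (cv2) and the standard library are available. Lean on these libraries where they do the work, as an engineer would, in place of code of your own. Each camera call takes 0.05 s, during which the arm holds its last target. There are 200 camera calls.

## Task

The chuck key of the drill press is shut in the small grey key box. Press the black thumb pad on its blue lid down gently (never harder than 20 N) until the push latch lets go, take the hand away and let the lid swing fully open by itself without touching it again. Then take the chuck key out of the box and lay it (do not drop it) on the middle of the wooden block on the right, leaving the block, the jar of nails and the tape measure where they stand.

Things in the scene. Friction and masses are not known exactly. Their poses are not given: they have to be found in the camera images.
- case: Grey steel key box, fixed, 200 x 170 x 78 mm (x, y, z), 5 mm walls. Origin: centre of its underside; x runs from the latch side (towards the robot; front wall only 58 mm high) to the hinge side. The key compartment under the lid has its floor at z = 0.018 and spans x -0.049 to 0.095, y -0.080 to 0.080; the space in front of it holds the latch.
- lid (a joint): Blue lid, 184 x 156 x 6 mm, let in flush between the walls, hinged along the box's far edge (x = 0.093, z = 0.071 of the box). Angle in rad: 0 shut and latched, 2.0 fully open, leaning back; negative while pressed in. A damped spring opens it: about 3 N and 0.1 m/s at the pad at first, 4 to 8 s in all. Not pressed far enough, it stays latched and can be pressed again.
- pad (a point): Centre of the top face of the black ribbed thumb pad on the lid: 34 mm (box x) by 50 mm (box y), 14 mm high, its top 89 mm above the bench when shut. Moves with the lid.
- latch (a point): The push latch inside the box under the pad (unseen). Pressed, the pad first sinks against 3 N until a trip screw meets the latch, then takes 6 to 9 N for some 4 mm until the latch lets go; just behind is a firm rubber stop (10 N per mm). The screw's setting is unknown: it lets go anywhere from 4 to 23 mm of pad travel, to be felt by the force. It then stays off and the lid rises as the pad is let go.
- key_shaft (a point): Steel chuck key (T-shaped, 80 g, fits in 69 x 88 x 20 mm) lying on the floor of the key compartment. This point is the middle of its round shaft, 10 mm thick, 7.5 mm above whatever the key lies on; x axis along the shaft, towards the thin cross bar (7 mm thick, 30 mm from this point); the 20 mm thick head is 38 mm the other way. z is up.
- block_top (a point): Centre of the top face of the pine block, 96 (x) x 151 (y) x 40 mm, lying loose on the bench; z up.
- nail_jar: Glass jar of nails, 74 mm across, 114 mm high, loose; origin at the centre of its underside.
- tape_measure: Red tape measure lying flat, 87 x 78 x 35 mm, loose; origin at the centre of its underside.

How it is judged:
By the outcome, as a careful person would: the job done as asked, in the order asked, and still so for the second after the job is handed in, with the robot touching nothing.
It also fails if it takes over 58 s, if anything falls off the work surface, if the arm or the gripper's body presses on something with over 40 N, if the wrist force passes 120 N, or if a joint passes its speed limit or range.

## Working session

There is one attempt and no reset: what is moved stays moved. The work goes in short steps, Python scripts to look and compute and a tool call to move; the robot and the scene stay as the last step left them, time stands still between calls to the robot, and variables do not carry over. Pictures are saved under pics/ and viewed, at most 11 in all, crops included, and the job is handed in when it is done.

Besides the shell and the picture viewer there is one more tool, called after "Request:" as name(argument=value, ...) on one line, values as JSON. arm_command: Moves the arm, as the interface text tells. Its arguments: {"type":"object","properties":{"targets":{"type":"array"},"grip_force":{"type":"number"}},"required":["targets"]}

```bash
ls; mkdir -p pics; python3 - <<'E'
from plant import manip
import cv2
for n in("scene","top"):
    cv2.imwrite(f"pics/{n}0.png",manip.snapshot(n)[:,:,::-1]); print(manip.get_calibration(n))
print(manip.state(),manip.nose_length)
E
```

```text
pics
{'vfov': 42.729049003748976, 'cx': 323.5794051232749, 'cy': 191.21318237571035, 'position': array([-0.57746873,  0.64323601,  0.7122987 ]), 'attitude': array([ 0.27128935, -0.43929437,  0.71686897, -0.46853114])}
{'vfov': 44.33102729939975, 'cx': 316.77058826917226, 'cy': 203.22446634170456, 'position': array([5.08667526e-01, 1.09564807e-03, 1.45805184e+00]), 'attitude': array([-0.02918408,  0.71534283, -0.69807609,  0.01107652])}
{'time_s': 0.1, 'qpos': array([-8.50422437e-01,  3.85499422e-01,  6.76501463e-03, -4.22145134e-04,
       -1.19400179e+00, -2.58573114e-01]), 'dq': array([-0.0008859 , -0.00099449,  0.00199437,  0.002406  , -0.00054734,
        0.0020807 ]), 'effort': array([-5.81674994e-04, -3.93320560e+01,  1.88929403e+01,  4.19795573e+00,
       -2.56148713e-03, -1.78632948e-06]), 'tool_pos': array([ 0.27826427, -0.55910714,  0.25232189]), 'ee_rot': array([-2.82873271e-04, -2.28778209e-01,  9.73478069e-01,  9.48288642e-04]), 'force': array([-0.34825524, -0.90173027,  0.94006276]), 'torque': array([-0.07346947, -0.03275139, -0.01714083]), 'grasp_force': 0.0, 'finger_gap': 0.08545142797199867} 0.022
```

View pics/scene0.png

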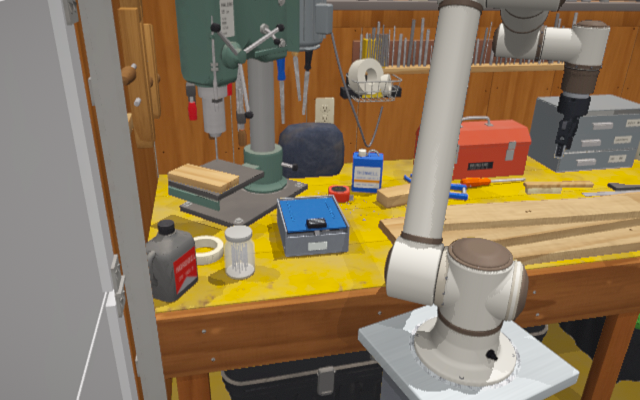

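View pics/top0.png

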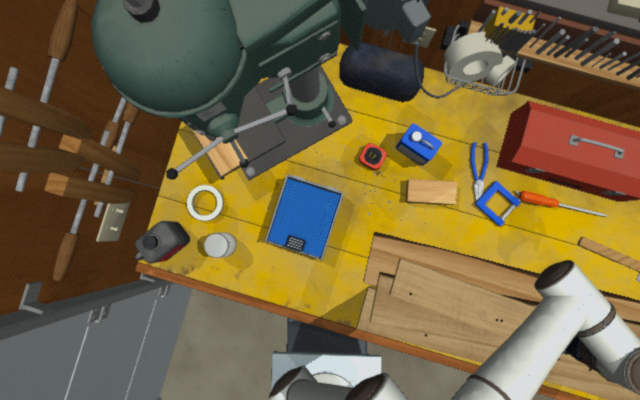

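The scene view shows the box with its pad at (316,223), the jar at (239,250), the tape at (340,192) and the block at (395,195). In the top view the box is at (304,217), the pad at (296,243), the block at (432,191), the tape at (372,155) and the jar at (219,244).

```bash
cat > h.py <<'E'
import numpy as np, cv2
from plant import manip
from scipy.spatial.transform import Rotation as R
def rot(q): return R.from_quat(np.roll(q,-1))
def cam(n):
    c=manip.get_calibration(n); return c,200/np.tan(np.radians(c['vfov']/2)),rot(c['attitude'])
def ray(n,uv,z):
    c,f,r=cam(n); d=r.apply([(uv[0]-c['cx'])/f,(uv[1]-c['cy'])/f,1]); p=c['position']; return p+d*(z-p[2])/d[2]
def proj(n,P):
    c,f,r=cam(n); q=r.inv().apply(np.array(P)-c['position']); return np.array([f*q[0]/q[2]+c['cx'],f*q[1]/q[2]+c['cy']])
def blob(img,lo,hi,roi):
    x0,y0,x1,y1=roi; m=cv2.inRange(cv2.cvtColor(img[y0:y1,x0:x1],cv2.COLOR_RGB2HSV),lo,hi)
    c=max(cv2.findContours(m,0,2,offset=(x0,y0))[0],key=cv2.contourArea); return c
def T2tool(v):  # world shift (m) -> tool shift (cm)
    return rot(manip.state()['ee_rot']).inv().apply(v)*100
E
python3 - <<'E'
from h import *
im=cv2.imread('pics/top0.png'); rgb=im[:,:,::-1].copy()
hsv=cv2.cvtColor(rgb,cv2.COLOR_RGB2HSV)
for p in [(304,210),(432,191),(410,185),(432,215),(296,243),(332,215),(265,240)]: print(p,hsv[p[1],p[0]])
lid=blob(rgb,(95,120,60),(120,255,255),(250,165,350,265))
print('lid',cv2.minAreaRect(lid)); b=cv2.boxPoints(cv2.minAreaRect(lid)); P=np.array([ray('top',p,.074) for p in b]); print(P.round(4), np.linalg.norm(P[1]-P[0]),np.linalg.norm(P[2]-P[1]),P.mean(0))
pad=blob(rgb,(0,0,0),(180,255,60),(280,230,312,256)); print('pad',cv2.minAreaRect(pad))
print(ray('top',cv2.minAreaRect(pad)[0],.089))
crop=im[130:270,195:470]; cv2.imwrite('pics/c1.png',cv2.resize(crop,(798,406),interpolation=2))
for p in [(218,244)]: print('jar',ray('top',p,.114))
print(ray('top',(432,191),.04))
E
```

```text
(304, 210) [107 203 173]
(432, 191) [ 17 124 209]
(410, 185) [ 17 128 201]
(432, 215) [ 23 198 203]
(296, 243) [103  32  72]
(332, 215) [106 205 167]
(265, 240) [ 75  12 130]
lid ((303.9999694824219, 217.0), (55.65608215332031, 66.40782928466797), 18.434946060180664)
[[ 0.4808  0.175   0.074 ]
 [ 0.6606  0.1208  0.074 ]
 [ 0.614  -0.03    0.074 ]
 [ 0.4354  0.0249  0.074 ]] 0.18775245696524515 0.15780236130295294 [0.54770167 0.07270532 0.074     ]
pad ((292.2956237792969, 248.06202697753906), (13.926030158996582, 1.4524080753326416), 19.98310661315918)
[0.45973138 0.10213063 0.089     ]
jar [0.46642116 0.3046975  0.114     ]
[ 0.63222161 -0.29269599  0.04      ]
```

View pics/c1.png

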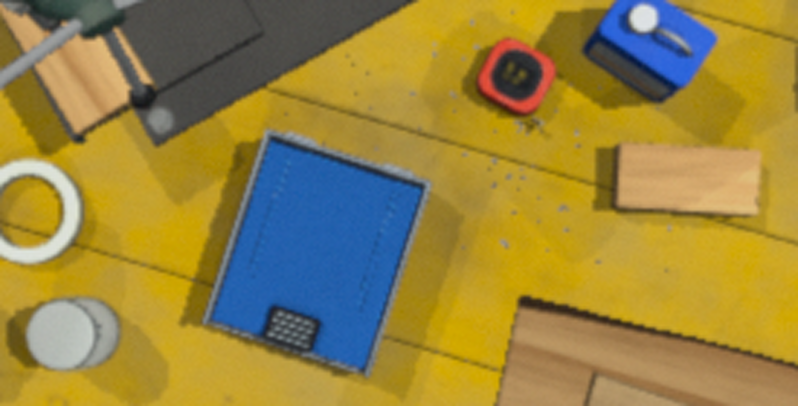

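The crop shows the box yawed, with the pad's centre at about full-picture (295.3,243), the block's top face spanning crop x 617–760, y 143–213, and the tape and jar clear of the path.

```bash
python3 - <<'E'
from h import *
im=cv2.imread('pics/top0.png'); rgb=im[:,:,::-1].copy()
pad=ray('top',(295.3,243),.089); print('pad',pad)
b=blob(rgb,(8,60,150),(20,165,255),(398,172,470,212)); r=cv2.minAreaRect(b); print(r)
P=np.array([ray('top',p,.04) for p in cv2.boxPoints(r)]); print(P.round(3),P.mean(0))
yaw=np.radians(-16.8); o=np.array([.5477,.0727]); d=pad[:2]-o; c,s=np.cos(yaw),np.sin(yaw); print('pad box',c*d[0]+s*d[1],-s*d[0]+c*d[1])
print('block proj scene',proj('scene',P.mean(0)),'pad proj scene',proj('scene',pad))
st=manip.state(); Rt=rot(st['ee_rot']); print(Rt.as_matrix().round(3))
yb=np.array([-s,c,0]); xb=np.array([c,s,0])
for sg in (1,-1):
    y=sg*yb; z=np.array([0,0,-1]); x=np.cross(y,z); G=R.from_matrix(np.c_[x,y,z]); print(sg,np.degrees((Rt.inv()*G).as_rotvec()).round(1))
print('shift to pad+6cm tip (cm)',T2tool(pad+[0,0,.022+.05]-st['tool_pos']).round(2))
E
```

```text
pad [0.47398711 0.09414878 0.089     ]
((431.9669189453125, 191.0291748046875), (48.59268569946289, 22.518564224243164), 3.5763344764709473)
[[ 0.602 -0.221  0.04 ]
 [ 0.668 -0.225  0.04 ]
 [ 0.662 -0.364  0.04 ]
 [ 0.597 -0.36   0.04 ]] [ 0.63218035 -0.29250672  0.04      ]
pad box -0.07676616396744984 -0.0007720286948524023
block proj scene [400.09798793 189.27652209] pad proj scene [316.09223228 220.34939861]
[[-0.895 -0.445 -0.001]
 [-0.445  0.895  0.002]
 [ 0.     0.002 -1.   ]]
1 [ 0.1 -0.  43.3]
-1 [ 1.000e-01  1.000e-01 -1.367e+02]
shift to pad+6cm tip (cm) [-46.62  49.75   9.23]
```

Request:
arm_command(targets=[[[0,0,43.3],[-46.6,49.7,6],0],[[0,0,43.3],[-46.6,49.7,6],0],[[0,0,43.3],[-46.6,49.7,6],0],[[0,0,43.3],[-46.6,49.7,6],0],[[0,0,43.3],[-46.6,49.7,6],0],[[0,0,43.3],[-46.6,49.7,6],0],[[0,0,43.3],[-46.6,49.7,6],0],[[0,0,43.3],[-46.6,49.7,6],0],[[0,0,43.3],[-46.6,49.7,6],0],[[0,0,43.3],[-46.6,49.7,6],0],[[0,0,43.3],[-46.6,49.7,6],0],[[0,0,43.3],[-46.6,49.7,6],0],[[0,0,43.3],[-46.6,49.7,6],0],[[0,0,43.3],[-46.6,49.7,6],0],[[0,0,43.3],[-46.6,49.7,6],0],[[0,0,43.3],[-46.6,49.7,6],0],[[0,0,43.3],[-46.6,49.7,6],0],[[0,0,43.3],[-46.6,49.7,6],0],[[0,0,43.3],[-46.6,49.7,6],0],[[0,0,43.3],[-46.6,49.7,6],0]], grip_force=30)

```text
time_s: 1.77
tool_pos: [0.4736, 0.0929, 0.1928]
ee_rot: [-0.001, 0.146, 0.989, -0.0]
force: [-0.2, -0.6, 0.2]
finger_gap: -0.0002
grasp_force: 0.0
```

Request:
arm_command(targets=[[[0,0,0],[0,0,3.5],0],[[0,0,0],[0,0,6],0],[[0,0,0],[0,0,7.2],0],[[0,0,0],[0,0,7.7],0],[[0,0,0],[0,0,7.7],0],[[0,0,0],[0,0,7.7],0]])

```text
time_s: 2.27
tool_pos: [0.4747, 0.0924, 0.117]
ee_rot: [0.001, 0.147, 0.989, 0.0]
force: [0.3, 0.2, 1.3]
finger_gap: -0.0003
grasp_force: 0.0
```

```bash
python3 - <<'E'
from h import *
im=manip.snapshot('scene')[150:290,240:400,::-1]; cv2.imwrite('pics/s1.png',cv2.resize(im,(640,560),interpolation=2)); print(manip.state()['force'])
E
```

```text
[-0.87645163 -0.27431307  0.60675427]
```

View pics/s1.png

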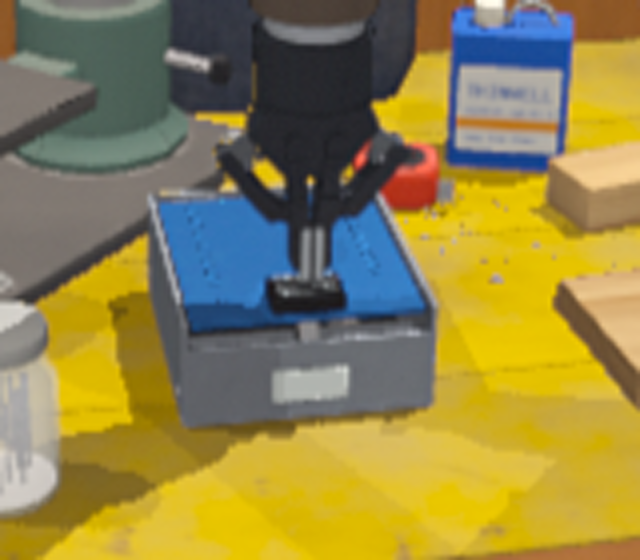

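The shut fingertips stand just above the middle of the pad (crop 312,280), well clear of the lid.

Request:
arm_command(targets=[[[0,0,0],[0,0,0.3],0],[[0,0,0],[0,0,0.6],0],[[0,0,0],[0,0,0.8],0],[[0,0,0],[0,0,0.8],0]])

```text
time_s: 2.65
tool_pos: [0.4746, 0.0933, 0.1086]
ee_rot: [0.0, 0.146, 0.989, 0.0]
force: [0.2, 1.0, 1.7]
finger_gap: 0.0001
grasp_force: 1.2
```

Request:
arm_command(targets=[[[0,0,0],[0,0,0.1],0],[[0,0,0],[0,0,0.2],0],[[0,0,0],[0,0,0.2],0]])

```text
time_s: 2.9
tool_pos: [0.4744, 0.0933, 0.1064]
ee_rot: [0.0, 0.146, 0.989, 0.0]
force: [0.6, 0.8, 2.6]
finger_gap: 0.0
grasp_force: 1.3
```

Request:
arm_command(targets=[[[0,0,0],[0,0,0.1],0],[[0,0,0],[0,0,0.2],0],[[0,0,0],[0,0,0.2],0]])

```text
time_s: 3.15
tool_pos: [0.4743, 0.0933, 0.1042]
ee_rot: [0.0, 0.146, 0.989, 0.0]
force: [-0.4, 1.4, 2.2]
finger_gap: -0.0003
grasp_force: 1.3
```

Request:
arm_command(targets=[[[0,0,0],[0,0,0.1],0],[[0,0,0],[0,0,0.1],0]])

```text
time_s: 3.32
tool_pos: [0.4743, 0.0932, 0.1032]
ee_rot: [0.0, 0.146, 0.989, 0.0]
force: [-0.1, 2.0, 2.0]
finger_gap: -0.0
grasp_force: 1.3
```

Request:
arm_command(targets=[[[0,0,0],[0,0,0.1],0],[[0,0,0],[0,0,0.1],0]])

```text
time_s: 3.48
tool_pos: [0.4743, 0.0931, 0.1022]
ee_rot: [0.0, 0.146, 0.989, 0.0]
force: [-1.6, 2.5, 1.9]
finger_gap: -0.0004
grasp_force: 1.3
```

Request:
arm_command(targets=[[[0,0,0],[0,0,0.1],0],[[0,0,0],[0,0,0.1],0]])

```text
time_s: 3.65
tool_pos: [0.4743, 0.0931, 0.1012]
ee_rot: [0.0, 0.146, 0.989, 0.0]
force: [-1.7, 1.6, 2.7]
finger_gap: -0.0003
grasp_force: 1.3
```

Request:
arm_command(targets=[[[0,0,0],[0,0,0.1],0],[[0,0,0],[0,0,0.1],0]])

```text
time_s: 3.82
tool_pos: [0.4742, 0.093, 0.1002]
ee_rot: [-0.0, 0.146, 0.989, -0.0]
force: [-1.0, 2.4, 2.7]
finger_gap: 0.0005
grasp_force: 1.3
```

Request:
arm_command(targets=[[[0,0,0],[0,0,0.1],0],[[0,0,0],[0,0,0.1],0]])

```text
time_s: 3.98
tool_pos: [0.4742, 0.093, 0.0992]
ee_rot: [-0.0, 0.146, 0.989, -0.0]
force: [-1.4, 2.4, 2.5]
finger_gap: -0.0002
grasp_force: 1.3
```

Request:
arm_command(targets=[[[0,0,0],[0,0,0.1],0],[[0,0,0],[0,0,0.1],0]])

```text
time_s: 4.15
tool_pos: [0.4742, 0.093, 0.0982]
ee_rot: [-0.0, 0.146, 0.989, -0.0]
force: [-1.2, 2.1, 2.7]
finger_gap: 0.0001
grasp_force: 1.3
```

Request:
arm_command(targets=[[[0,0,0],[0,0,0.1],0],[[0,0,0],[0,0,0.1],0]])

```text
time_s: 4.32
tool_pos: [0.4741, 0.093, 0.0971]
ee_rot: [-0.0, 0.146, 0.989, -0.0]
force: [-2.0, 1.7, 2.5]
finger_gap: 0.0003
grasp_force: 1.4
```

Request:
arm_command(targets=[[[0,0,0],[0,0,0.1],0],[[0,0,0],[0,0,0.1],0]])

```text
time_s: 4.48
tool_pos: [0.4741, 0.093, 0.0961]
ee_rot: [-0.0, 0.146, 0.989, -0.0]
force: [-1.1, 1.8, 3.5]
finger_gap: 0.0001
grasp_force: 1.4
```

Request:
arm_command(targets=[[[0,0,0],[0,0,0.1],0],[[0,0,0],[0,0,0.1],0]])

```text
time_s: 4.65
tool_pos: [0.4741, 0.093, 0.0951]
ee_rot: [-0.0, 0.146, 0.989, -0.0]
force: [-1.6, 0.8, 2.8]
finger_gap: 0.0004
grasp_force: 1.4
```

Request:
arm_command(targets=[[[0,0,0],[0,0,0.1],0],[[0,0,0],[0,0,0.1],0]])

```text
time_s: 4.82
tool_pos: [0.4741, 0.093, 0.0942]
ee_rot: [-0.0, 0.146, 0.989, -0.0]
force: [-1.3, 2.1, 3.6]
finger_gap: 0.0001
grasp_force: 2.0
```

Request:
arm_command(targets=[[[0,0,0],[0,0,0.1],0],[[0,0,0],[0,0,0.1],0]])

```text
time_s: 4.98
tool_pos: [0.4742, 0.093, 0.0936]
ee_rot: [-0.0, 0.146, 0.989, -0.0]
force: [-3.2, 2.4, 6.2]
finger_gap: 0.0002
grasp_force: 3.4
```

Request:
arm_command(targets=[[[0,0,0],[0,0,0.1],0],[[0,0,0],[0,0,0.1],0]])

```text
time_s: 5.15
tool_pos: [0.4741, 0.093, 0.0926]
ee_rot: [-0.0, 0.146, 0.989, -0.0]
force: [-3.2, 1.0, 6.1]
finger_gap: -0.0002
grasp_force: 3.2
```

Screw met the latch at about 0.0938. Now singly.

Request:
arm_command(targets=[[[0,0,0],[0,0,0.1],0],[[0,0,0],[0,0,0.1],0]])

```text
time_s: 5.32
tool_pos: [0.4742, 0.093, 0.0917]
ee_rot: [-0.0, 0.146, 0.989, -0.0]
force: [-2.6, 1.9, 6.4]
finger_gap: -0.0003
grasp_force: 3.4
```

Request:
arm_command(targets=[[[0,0,0],[0,0,0.1],0],[[0,0,0],[0,0,0.1],0]])

```text
time_s: 5.48
tool_pos: [0.4742, 0.093, 0.0907]
ee_rot: [0.0, 0.146, 0.989, -0.0]
force: [-3.2, 2.0, 7.1]
finger_gap: 0.0
grasp_force: 3.3
```

Request:
arm_command(targets=[[[0,0,0],[0,0,0.05],0],[[0,0,0],[0,0,0.05],0]])

```text
time_s: 5.65
tool_pos: [0.4742, 0.093, 0.0902]
ee_rot: [-0.0, 0.146, 0.989, -0.0]
force: [-2.4, 0.9, 6.5]
finger_gap: 0.0
grasp_force: 3.7
```

Request:
arm_command(targets=[[[0,0,0],[0,0,0.05],0],[[0,0,0],[0,0,0.05],0]])

```text
time_s: 5.82
tool_pos: [0.4742, 0.093, 0.0898]
ee_rot: [0.0, 0.146, 0.989, -0.0]
force: [-2.7, 1.5, 6.6]
finger_gap: -0.0001
grasp_force: 3.4
```

Request:
arm_command(targets=[[[0,0,0],[0,0,0.05],0],[[0,0,0],[0,0,0.05],0]])

```text
time_s: 5.98
tool_pos: [0.4742, 0.093, 0.0892]
ee_rot: [0.0, 0.146, 0.989, -0.0]
force: [-3.0, 2.1, 7.4]
finger_gap: -0.0001
grasp_force: 3.7
```

Request:
arm_command(targets=[[[0,0,0],[0,0,0.05],0],[[0,0,0],[0,0,0.05],0]])

```text
time_s: 6.15
tool_pos: [0.4742, 0.093, 0.0888]
ee_rot: [0.0, 0.146, 0.989, -0.0]
force: [-2.9, 2.6, 6.4]
finger_gap: -0.0
grasp_force: 3.4
```

Request:
arm_command(targets=[[[0,0,0],[0,0,0.05],0],[[0,0,0],[0,0,0.05],0]])

```text
time_s: 6.32
tool_pos: [0.4742, 0.093, 0.0883]
ee_rot: [0.0, 0.146, 0.989, -0.0]
force: [-2.9, 1.6, 6.5]
finger_gap: -0.0003
grasp_force: 3.7
```

Request:
arm_command(targets=[[[0,0,0],[0,0,0.05],0],[[0,0,0],[0,0,0.05],0]])

```text
time_s: 6.48
tool_pos: [0.4742, 0.093, 0.0878]
ee_rot: [0.0, 0.146, 0.989, -0.0]
force: [-3.7, 1.6, 7.3]
finger_gap: 0.0
grasp_force: 3.5
```

Request:
arm_command(targets=[[[0,0,0],[0,0,0.05],0],[[0,0,0],[0,0,0.05],0]])

```text
time_s: 6.65
tool_pos: [0.4743, 0.093, 0.0874]
ee_rot: [0.0, 0.146, 0.989, -0.0]
force: [-3.6, 1.0, 7.9]
finger_gap: -0.0003
grasp_force: 4.4
```

Request:
arm_command(targets=[[[0,0,0],[0,0,0.05],0],[[0,0,0],[0,0,0.05],0]])

```text
time_s: 6.82
tool_pos: [0.4743, 0.093, 0.0871]
ee_rot: [0.0, 0.146, 0.989, -0.0]
force: [-4.2, 2.6, 9.4]
finger_gap: 0.0001
grasp_force: 5.3
```

Request:
arm_command(targets=[[[0,0,0],[0,0,0.05],0],[[0,0,0],[0,0,0.05],0]])

```text
time_s: 6.98
tool_pos: [0.4743, 0.093, 0.0869]
ee_rot: [0.0, 0.146, 0.989, -0.0]
force: [-5.2, 2.2, 11.2]
finger_gap: -0.0005
grasp_force: 6.2
```

Request:
arm_command(targets=[[[0,0,0],[0.5,0,-4],0],[[0,0,0],[2,0,-8],0],[[0,0,0],[4,0,-11.5],0],[[0,0,0],[6,-2,-14],0],[[0,0,0],[6,-6,-15],0],[[0,0,0],[6,-10,-15],0],[[0,0,0],[6,-14,-15],0],[[0,0,0],[6,-18,-15],8.5],[[0,0,0],[6,-22,-15],8.5],[[0,0,0],[6,-25,-15],8.5],[[0,0,0],[6,-25,-15],8.5]])

```text
time_s: 7.9
tool_pos: [0.3419, -0.1324, 0.2352]
ee_rot: [-0.001, 0.15, 0.989, -0.0]
force: [0.9, 1.0, 0.2]
finger_gap: 0.0487
grasp_force: 0.0
```

```bash
python3 - <<'E'
from h import *
im=manip.snapshot('scene')[100:300,200:460,::-1]; cv2.imwrite('pics/s2.png',cv2.resize(im,(780,600),interpolation=2))
E
```

```text
(no output)
```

View pics/s2.png

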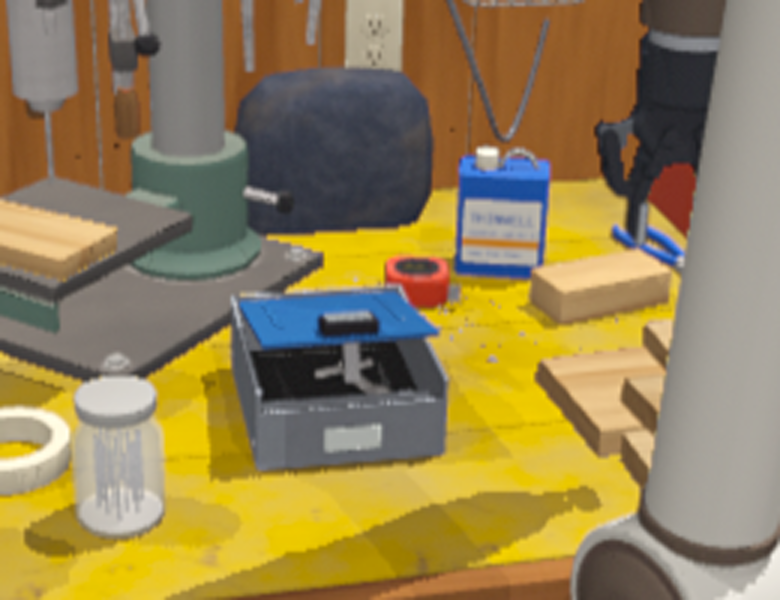

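The latch let go: the lid is rising by itself, with the key already visible under it at about crop (355,375). I'll wait while it opens.

Request:
arm_command(targets=[[[0,0,0],[0,0,0],8.5],[[0,0,0],[0,0,0],8.5],[[0,0,0],[0,0,0],8.5],[[0,0,0],[0,0,0],8.5],[[0,0,0],[0,0,0],8.5],[[0,0,0],[0,0,0],8.5],[[0,0,0],[0,0,0],8.5],[[0,0,0],[0,0,0],8.5],[[0,0,0],[0,0,0],8.5],[[0,0,0],[0,0,0],8.5],[[0,0,0],[0,0,0],8.5],[[0,0,0],[0,0,0],8.5],[[0,0,0],[0,0,0],8.5],[[0,0,0],[0,0,0],8.5],[[0,0,0],[0,0,0],8.5],[[0,0,0],[0,0,0],8.5],[[0,0,0],[0,0,0],8.5],[[0,0,0],[0,0,0],8.5],[[0,0,0],[0,0,0],8.5],[[0,0,0],[0,0,0],8.5]])

```text
time_s: 9.62
tool_pos: [0.3444, -0.1288, 0.2358]
ee_rot: [0.0, 0.146, 0.989, 0.0]
force: [0.4, -0.1, -0.4]
finger_gap: 0.0849
grasp_force: 0.0
```

Request:
arm_command(targets=[[[0,0,0],[0,0,0],8.5],[[0,0,0],[0,0,0],8.5],[[0,0,0],[0,0,0],8.5],[[0,0,0],[0,0,0],8.5],[[0,0,0],[0,0,0],8.5],[[0,0,0],[0,0,0],8.5],[[0,0,0],[0,0,0],8.5],[[0,0,0],[0,0,0],8.5],[[0,0,0],[0,0,0],8.5],[[0,0,0],[0,0,0],8.5],[[0,0,0],[0,0,0],8.5],[[0,0,0],[0,0,0],8.5],[[0,0,0],[0,0,0],8.5],[[0,0,0],[0,0,0],8.5],[[0,0,0],[0,0,0],8.5],[[0,0,0],[0,0,0],8.5],[[0,0,0],[0,0,0],8.5],[[0,0,0],[0,0,0],8.5],[[0,0,0],[0,0,0],8.5],[[0,0,0],[0,0,0],8.5]])

```text
time_s: 11.28
tool_pos: [0.3444, -0.1288, 0.2358]
ee_rot: [0.0, 0.146, 0.989, 0.0]
force: [0.8, 0.2, 0.8]
finger_gap: 0.0846
grasp_force: 0.0
```

Request:
arm_command(targets=[[[0,0,0],[0,0,0],8.5],[[0,0,0],[0,0,0],8.5],[[0,0,0],[0,0,0],8.5],[[0,0,0],[0,0,0],8.5],[[0,0,0],[0,0,0],8.5],[[0,0,0],[0,0,0],8.5],[[0,0,0],[0,0,0],8.5],[[0,0,0],[0,0,0],8.5],[[0,0,0],[0,0,0],8.5],[[0,0,0],[0,0,0],8.5],[[0,0,0],[0,0,0],8.5],[[0,0,0],[0,0,0],8.5],[[0,0,0],[0,0,0],8.5],[[0,0,0],[0,0,0],8.5],[[0,0,0],[0,0,0],8.5],[[0,0,0],[0,0,0],8.5],[[0,0,0],[0,0,0],8.5],[[0,0,0],[0,0,0],8.5],[[0,0,0],[0,0,0],8.5],[[0,0,0],[0,0,0],8.5]])

```text
time_s: 12.95
tool_pos: [0.3444, -0.1288, 0.2358]
ee_rot: [-0.0, 0.146, 0.989, -0.0]
force: [-0.1, 0.4, -0.5]
finger_gap: 0.0854
grasp_force: 0.0
```

```bash
python3 - <<'E'
from h import *
s=manip.snapshot('scene')[:,:,::-1]; t=manip.snapshot('top')[:,:,::-1]; cv2.imwrite('pics/s3f.png',s); cv2.imwrite('pics/t3f.png',t)
a=cv2.resize(s[170:270,260:370],(396,360),interpolation=2); b=cv2.resize(t[165:265,250:360],(396,360),interpolation=2)
cv2.imwrite('pics/st3.png',np.hstack([a,b]))
E
```

```text
(no output)
```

View pics/st3.png

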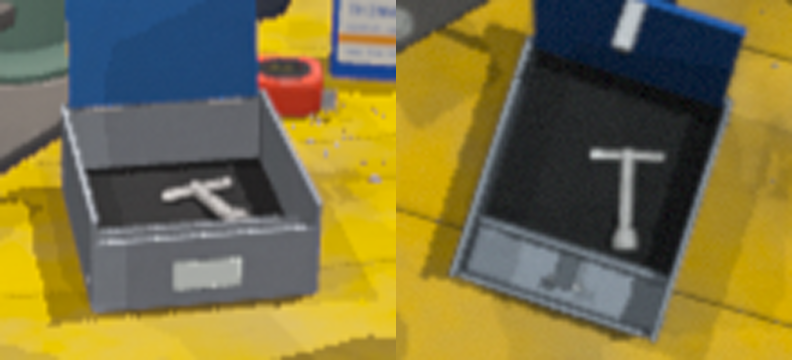

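The lid stands open and leans back. The key lies with its cross bar at top-picture ≈(314,208) and its head at ≈(314,231), shaft nearly along world x.

```bash
cat > k.py <<'E'
from h import *
def key(t,roi,z,thr=120):
    x0,y0,x1,y1=roi; g=cv2.cvtColor(np.ascontiguousarray(t),cv2.COLOR_RGB2GRAY)[y0:y1,x0:x1]
    m=(g>thr).astype(np.uint8); c=max(cv2.findContours(m,0,1,offset=(x0,y0))[0],key=cv2.contourArea)
    mm=np.zeros((400,640),np.uint8); cv2.drawContours(mm,[c],-1,1,-1); return mm,g
E
python3 - <<'E'
from k import *
t=cv2.imread('pics/t3f.png')[:,:,::-1]
mm,g=key(t,(298,200,330,238),.0255)
ys,xs=np.nonzero(mm)
for y in range(ys.min(),ys.max()+1):
    r=xs[ys==y]; gw=g[y-200,:].astype(float)
    w=np.clip(gw-70,0,None)*np.isin(np.arange(298,330),np.r_[r,r.min()-1,r.max()+1]); print(y,r.min(),r.max(),round((w*np.arange(298,330)).sum()/w.sum(),2))
st=manip.state(); print(T2tool([0,0,-1]))
E
```

```text
207 304 319 311.01
208 304 323 313.3
209 313 315 314.02
210 313 315 313.89
211 313 315 313.84
212 313 315 313.77
213 313 315 313.7
214 313 314 313.67
215 313 314 313.62
216 313 314 313.57
217 313 314 313.52
218 313 314 313.49
219 313 314 313.46
220 313 314 313.46
221 312 314 313.43
222 312 314 313.37
223 312 314 313.32
224 312 314 313.3
225 312 314 313.32
226 312 314 313.28
227 312 314 313.18
228 312 314 313.25
229 312 315 313.31
230 311 315 313.29
231 311 315 313.19
232 311 315 313.26
233 312 315 313.39
[ 1.75306008e-03 -1.17965111e-03  1.00000000e+02]
```

```bash
python3 - <<'E'
from k import *
a=ray('top',(313.95,209),.0255); b=ray('top',(313.25,227),.0255); d=(a-b); d/=np.linalg.norm(d); yaw=np.arctan2(d[1],d[0])
c=ray('top',(314.1,207.7),.0265)-.030*d; print('yaw',np.degrees(yaw),'key',c, 'scene proj',proj('scene',c))
st=manip.state(); Rt=rot(st['ee_rot'])
x=-d; z=np.array([0,0,-1.]); y=np.cross(z,x); G=R.from_matrix(np.c_[x,y,z]); print('turn',np.degrees((Rt.inv()*G).as_rotvec()))
print('above key at TCP z .16',T2tool(np.r_[c[:2],.16]-st['tool_pos']), st['time_s'])
cb=np.array([c[0]-.5477,c[1]-.0727]);q=np.radians(-16.8);print('in box',cb[0]*np.cos(q)+cb[1]*np.sin(q),-cb[0]*np.sin(q)+cb[1]*np.cos(q))
# lid edge: top corners in scene
for th in (1.6,1.8,2.0):
    xb=np.array([np.cos(q),np.sin(q),0]);yb=np.array([-np.sin(q),np.cos(q),0]);h=np.array([.5477,.0727,.071])+.093*xb
    P=[h+.184*(-np.cos(th)*xb+[0,0,np.sin(th)])+s*.078*yb for s in(1,-1)]; print(th,[proj('scene',p).round(0) for p in P],[proj('top',p).round(0) for p in P])
E
python3 - <<'E'
import cv2,numpy as np,sys
sys.path.insert(0,'.')
E
```

```text
yaw -0.766500949547883 key [0.54656996 0.04667483 0.0265    ] scene proj [318.99819888 225.79186499]
turn [ 5.30555542e-04  1.09264289e-03 -1.60742675e+01]
above key at TCP z .16 [-14.26817525  22.65623075   7.58233215] 13.05
in box 0.006440286947033376 -0.025241018218401363
1.6 [array([278., 140.]), array([333., 138.])] [array([283., 167.]), array([343., 187.])]
1.8 [array([276., 137.]), array([330., 135.])] [array([288., 153.]), array([347., 173.])]
2.0 [array([275., 137.]), array([328., 135.])] [array([292., 141.]), array([352., 160.])]
```

View pics/t3f.png

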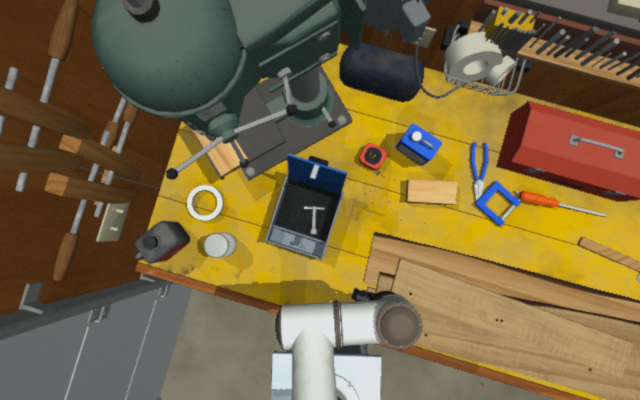

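The lid edge lies at top-picture (289,155)–(347,172), which is about 1.8 rad, so it is still opening. I'll wait a bit more.

Request:
arm_command(targets=[[[0,0,-8],[0,0,0],5],[[0,0,-16],[0,0,0],5],[[0,0,-16],[0,0,0],5],[[0,0,-16],[0,0,0],5],[[0,0,-16],[0,0,0],5],[[0,0,-16],[0,0,0],5],[[0,0,-16],[0,0,0],5],[[0,0,-16],[0,0,0],5],[[0,0,-16],[0,0,0],5],[[0,0,-16],[0,0,0],5],[[0,0,-16],[0,0,0],5],[[0,0,-16],[0,0,0],5],[[0,0,-16],[0,0,0],5],[[0,0,-16],[0,0,0],5],[[0,0,-16],[0,0,0],5],[[0,0,-16],[0,0,0],5],[[0,0,-16],[0,0,0],5],[[0,0,-16],[0,0,0],5],[[0,0,-16],[0,0,0],5],[[0,0,-16],[0,0,0],5]])

```text
time_s: 14.72
tool_pos: [0.3444, -0.1288, 0.2358]
ee_rot: [0.0, 0.007, 1.0, 0.0]
force: [-1.0, -0.2, 0.6]
finger_gap: 0.0497
grasp_force: 0.0
```

```bash
python3 - <<'E'
from k import *
t=manip.snapshot('top'); cv2.imwrite('pics/t4f.png',t[:,:,::-1]); s=manip.snapshot('scene'); cv2.imwrite('pics/s4f.png',s[:,:,::-1])
for n in('t3f','t4f'):
    c=blob(cv2.imread(f'pics/{n}.png')[:,:,::-1].copy(),(95,120,30),(125,255,255),(255,130,362,215)); print(n,cv2.boxPoints(cv2.minAreaRect(c)).round(1).tolist(),cv2.approxPolyDP(c,4,True)[:,0].tolist())
print(manip.state()['tool_pos'],T2tool([.54657-manip.state()['tool_pos'][0],.04667-manip.state()['tool_pos'][1],0]))
E
```

```text
t3f [[280.3999938964844, 175.5], [287.8999938964844, 152.3000030517578], [347.0, 171.3000030517578], [339.5, 194.5]] [[287, 155], [289, 178], [340, 193], [346, 173]]
t4f [[281.8999938964844, 176.60000610351562], [293.70001220703125, 138.60000610351562], [351.3999938964844, 156.60000610351562], [339.5, 194.60000610351562]] [[293, 141], [289, 177], [340, 193], [350, 159]]
[ 0.3443514  -0.12882245  0.23578862] [-1.99613257e+01  1.78450297e+01 -2.03536000e-04]
```

The lid is now at 2.0 rad: its measured edge, (293,141)–(350,159), matches the fully open prediction. Going for the key.

Request:
arm_command(targets=[[[0,0,0],[-20,17.85,0],5],[[0,0,0],[-20,17.85,0],5],[[0,0,0],[-20,17.85,0],5],[[0,0,0],[-20,17.85,0],5],[[0,0,0],[-20,17.85,0],5],[[0,0,0],[-20,17.85,0],5],[[0,0,0],[-20,17.85,0],5],[[0,0,0],[-20,17.85,4],5],[[0,0,0],[-20,17.85,8],5],[[0,0,0],[-20,17.85,11],5],[[0,0,0],[-20,17.85,13],5],[[0,0,0],[-20,17.85,13.5],5],[[0,0,0],[-20,17.85,13.5],5],[[0,0,0],[-20,17.85,13.5],5]])

```text
time_s: 15.98
tool_pos: [0.5479, 0.0469, 0.1017]
ee_rot: [0.001, 0.007, 1.0, 0.0]
force: [0.9, 0.0, -0.1]
finger_gap: 0.0496
grasp_force: 0.0
```

```bash
python3 - <<'E'
from k import *
s=manip.snapshot('scene')[:,:,::-1]; cv2.imwrite('pics/s5.png',cv2.resize(s[170:270,260:370],(660,600),interpolation=2)); st=manip.state(); print(st['tool_pos'],T2tool(np.array([.54657,.04667,.0425])-st['tool_pos']))
E
```

```text
[0.54827362 0.04706956 0.10245831] [ 0.18890692 -0.04715791  5.9952234 ]
```

View pics/s5.png

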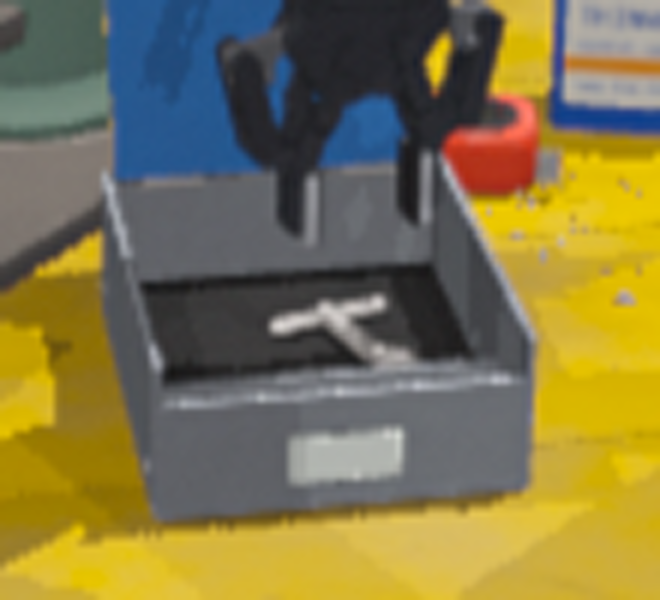

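The fingers (tips at crop (305,240) and (420,220)) straddle the key shaft below and clear the box walls.

Request:
arm_command(targets=[[[0,0,0],[0.15,0,1.5],3.5],[[0,0,0],[0.15,0,3],3.5],[[0,0,0],[0.15,0,4.5],3.5],[[0,0,0],[0.15,0,5.4],3.5],[[0,0,0],[0.15,0,5.8],3.5],[[0,0,0],[0.15,0,5.8],3.5],[[0,0,0],[0.15,0,5.8],3.5]])

```text
time_s: 16.62
tool_pos: [0.5463, 0.047, 0.0438]
ee_rot: [0.001, 0.007, 1.0, 0.0]
force: [-0.2, 0.4, 0.2]
finger_gap: 0.0353
grasp_force: 0.0
```

Request:
arm_command(targets=[[[0,0,0],[0,0,0.1],3.5],[[0,0,0],[0,0,0.1],1.5],[[0,0,0],[0,0,0.1],0],[[0,0,0],[0,0,0.1],0],[[0,0,0],[0,0,0.1],0],[[0,0,0],[0,0,0.1],0],[[0,0,0],[0,0,0.1],0],[[0,0,0],[0,0,0.1],0],[[0,0,0],[0,0,0.1],0]], grip_force=50)

```text
time_s: 17.37
tool_pos: [0.5458, 0.0468, 0.0423]
ee_rot: [0.0, 0.007, 1.0, 0.0]
force: [-0.9, -0.5, 6.0]
finger_gap: 0.0074
grasp_force: 49.1
```

Request:
arm_command(targets=[[[0,0,0],[0,0,-0.5],0],[[0,0,0],[0,0,-1.5],0],[[0,0,0],[0,0,-3],0],[[0,0,0],[0,0,-3],0],[[0,0,0],[0,0,-3],0]])

```text
time_s: 17.78
tool_pos: [0.5458, 0.0469, 0.0725]
ee_rot: [0.001, 0.007, 1.0, 0.0]
force: [-0.7, -0.4, -1.1]
finger_gap: 0.0075
grasp_force: 48.8
```

```bash
python3 - <<'E'
from k import *
s=manip.snapshot('scene')[:,:,::-1]; cv2.imwrite('pics/s6.png',cv2.resize(s[170:270,260:370],(660,600),interpolation=2)); st=manip.state(); print(st['tool_pos'],st['finger_gap'],st['force'],st['grasp_force'])
E
```

```text
[0.54521433 0.04674363 0.07178924] 0.007143361928580781 [-0.52064554  0.06990929 -0.48017764] 48.78533363342285
```

View pics/s6.png

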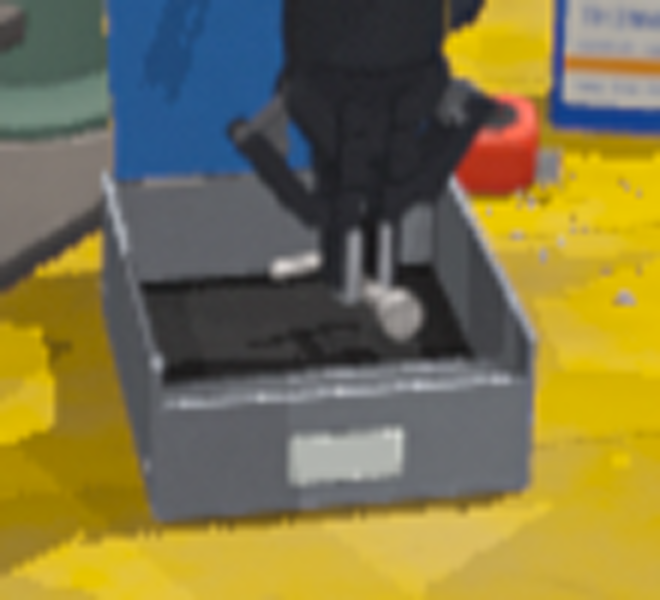

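The key hangs level enough in the jaws (head at crop (400,312), bar at (295,265)), lifted clear of the floor.

Request:
arm_command(targets=[[[0,0,0],[0,0,-3],0],[[0,0,0],[0,0,-6.5],0],[[0,0,0],[0,0,-10],0],[[0,0,0],[0,0,-11.5],0],[[0,0,0],[0,0,-11.8],0],[[0,0,0],[0,0,-11.8],0]])

```text
time_s: 18.33
tool_pos: [0.5453, 0.0468, 0.1898]
ee_rot: [0.0, 0.008, 1.0, 0.0]
force: [-0.8, 0.5, -0.9]
finger_gap: 0.0076
grasp_force: 48.9
```

```bash
python3 - <<'E'
from k import *
st=manip.state(); print(st['tool_pos'],st['qpos'].round(2),T2tool(np.array([.632,-.2925,.19])-st['tool_pos']))
Rt=rot(st['ee_rot']).as_matrix(); print(Rt.round(3))
E
```

```text
[0.5452627  0.04683715 0.18984245] [ 0.38  0.31 -0.28 -0.   -0.98 -1.97] [ -9.18502084 -33.79888457  -0.04054907]
[[-1.     0.015  0.   ]
 [ 0.015  1.     0.001]
 [-0.     0.001 -1.   ]]
```

Request:
arm_command(targets=[[[0,0,-6],[-0.6,-2,0],0],[[0,0,-12],[-1.2,-4.5,0],0],[[0,0,-18],[-1.8,-7,0],0],[[0,0,-24],[-2.4,-9.5,0],0],[[0,0,-30],[-3,-12,0],0],[[0,0,-36],[-3.7,-14.5,0],0],[[0,0,-42],[-4.4,-17,0],0],[[0,0,-48],[-5.1,-19.5,0],0],[[0,0,-54],[-5.8,-22,0],0],[[0,0,-60],[-6.5,-24.5,0],0],[[0,0,-66],[-7.2,-27,0],0],[[0,0,-72],[-7.9,-29.5,0],0],[[0,0,-78],[-8.6,-32,0],0],[[0,0,-84],[-9.2,-33.4,0],0],[[0,0,-89],[-9.2,-33.8,0],0],[[0,0,-89],[-9.2,-33.8,0],0],[[0,0,-89],[-9.2,-33.8,0],0]])

```text
time_s: 19.75
tool_pos: [0.6313, -0.2924, 0.1865]
ee_rot: [-0.001, -0.694, 0.719, 0.002]
force: [-0.1, -0.8, -1.0]
finger_gap: 0.0075
grasp_force: 48.9
```

```bash
python3 - <<'E'
from k import *
s=manip.snapshot('scene')[:,:,::-1];t=manip.snapshot('top')[:,:,::-1]; cv2.imwrite('pics/s7f.png',s)
a=cv2.resize(s[110:230,340:460],(396,396),interpolation=2); b=cv2.resize(t[130:250,370:490],(396,396),interpolation=2); cv2.imwrite('pics/st7.png',np.hstack([a,b]))
st=manip.state(); print(st['tool_pos'],st['finger_gap'],T2tool(np.array([.632,-.2925,.08])-st['tool_pos']))
E
```

```text
[ 0.63187817 -0.29178386  0.18808619] 0.00737140003397735 [ 0.08115858 -0.04620534 10.80845934]
```

View pics/st7.png

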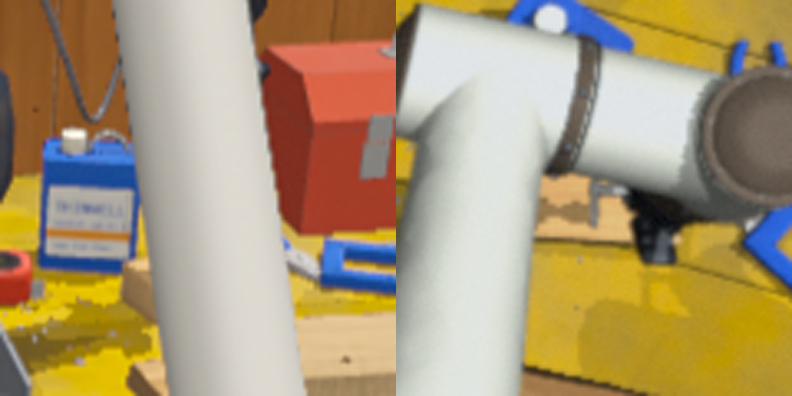

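The arm hides most of it; the top view shows the key's bar over the block (crop (600,205)), aligned along the block. Lowering.

Request:
arm_command(targets=[[[0,0,0],[0,0,2.5],0],[[0,0,0],[0,0,5],0],[[0,0,0],[0,0,7.5],0],[[0,0,0],[0,0,9.5],0],[[0,0,0],[0,0,10.8],0],[[0,0,0],[0,0,11.5],0],[[0,0,0],[0,0,11.8],0],[[0,0,0],[0,0,11.8],0],[[0,0,0],[0,0,11.8],0]])

```text
time_s: 20.6
tool_pos: [0.6334, -0.2927, 0.0732]
ee_rot: [0.001, -0.696, 0.718, -0.001]
force: [-0.1, 0.3, -1.3]
finger_gap: 0.0076
grasp_force: 48.9
```

Request:
arm_command(targets=[[[0,0,0],[0,0,0.1],0],[[0,0,0],[0,0,0.2],0],[[0,0,0],[0,0,0.2],0]])

```text
time_s: 20.85
tool_pos: [0.6327, -0.2927, 0.0705]
ee_rot: [0.0, -0.696, 0.718, -0.0]
force: [0.1, 0.1, -1.2]
finger_gap: 0.0075
grasp_force: 48.9
```

Request:
arm_command(targets=[[[0,0,0],[0,0,0.1],0],[[0,0,0],[0,0,0.1],0]])

```text
time_s: 21.02
tool_pos: [0.6325, -0.2926, 0.0689]
ee_rot: [0.0, -0.696, 0.718, -0.0]
force: [0.6, -0.3, -0.3]
finger_gap: 0.0078
grasp_force: 48.9
```

Request:
arm_command(targets=[[[0,0,0],[0,0,0.1],0],[[0,0,0],[0,0,0.2],0],[[0,0,0],[0,0,0.2],0]])

```text
time_s: 21.27
tool_pos: [0.6323, -0.2925, 0.0665]
ee_rot: [-0.0, -0.696, 0.718, 0.0]
force: [0.4, 0.5, -1.3]
finger_gap: 0.0078
grasp_force: 48.9
```

Request:
arm_command(targets=[[[0,0,0],[0,0,0.1],0],[[0,0,0],[0,0,0.1],0]])

```text
time_s: 21.43
tool_pos: [0.6324, -0.2925, 0.0655]
ee_rot: [-0.0, -0.696, 0.718, 0.0]
force: [-0.5, 0.4, -0.8]
finger_gap: 0.0081
grasp_force: 48.9
```

Request:
arm_command(targets=[[[0,0,0],[0,0,0.1],0],[[0,0,0],[0,0,0.1],0]])

```text
time_s: 21.6
tool_pos: [0.6325, -0.2926, 0.0647]
ee_rot: [-0.0, -0.696, 0.718, 0.0]
force: [0.3, 0.3, -0.3]
finger_gap: 0.0078
grasp_force: 49.0
```

Request:
arm_command(targets=[[[0,0,0],[0,0,0.05],0],[[0,0,0],[0,0,0.05],0]])

```text
time_s: 21.77
tool_pos: [0.6327, -0.2927, 0.0646]
ee_rot: [0.0, -0.696, 0.718, -0.0]
force: [-0.6, -0.1, -0.1]
finger_gap: 0.0076
grasp_force: 49.2
```

Request:
arm_command(targets=[[[0,0,0],[0,0,0.05],0],[[0,0,0],[0,0,0.05],0]])

```text
time_s: 21.93
tool_pos: [0.6327, -0.2927, 0.0645]
ee_rot: [0.0, -0.696, 0.718, -0.0]
force: [-0.6, 0.2, 3.1]
finger_gap: 0.0077
grasp_force: 49.4
```

Request:
arm_command(targets=[[[0,0,0],[0,0,0.05],0],[[0,0,0],[0,0,0.05],0]])

```text
time_s: 22.1
tool_pos: [0.6327, -0.2927, 0.0644]
ee_rot: [0.0, -0.696, 0.718, -0.0]
force: [-1.2, 0.6, 4.7]
finger_gap: 0.0076
grasp_force: 49.7
```

Seated on the block (4.7 N). Releasing gently.

Request:
arm_command(targets=[[[0,0,0],[0,0,0],0],[[0,0,0],[0,0,0],0],[[0,0,0],[0,0,0],0.9],[[0,0,0],[0,0,0],1.1],[[0,0,0],[0,0,0],1.4],[[0,0,0],[0,0,0],2],[[0,0,0],[0,0,0],3],[[0,0,0],[0,0,0],3.5],[[0,0,0],[0,0,0],3.5],[[0,0,0],[0,0,-0.5],3.5],[[0,0,0],[0,0,-2],3.5],[[0,0,0],[0,0,-4],3.5],[[0,0,0],[0,0,-7],3.5],[[0,0,0],[0,0,-10],3.5],[[0,0,0],[0,0,-12],3.5],[[0,0,0],[0,0,-12],3.5]], grip_force=20)

```text
time_s: 23.43
tool_pos: [0.6351, -0.2937, 0.1904]
ee_rot: [0.002, -0.696, 0.718, -0.005]
force: [0.9, -0.7, 1.0]
finger_gap: 0.0351
grasp_force: 0.0
```

```bash
python3 - <<'E'
from k import *
print(manip.state()['qpos'].round(2),T2tool([-.2,-.25,0]))
E
```

```text
[-0.2   0.55  0.12  0.   -1.13  0.17] [25.61177341 19.21001494 -0.11130596]
```

Move aside for a look.

Request:
arm_command(targets=[[[0,0,0],[3,2.5,-2],3.5],[[0,0,0],[6,5,-4],3.5],[[0,0,0],[9,7,-5],3.5],[[0,0,0],[12,9.5,-5],3.5],[[0,0,0],[15,12,-5],3.5],[[0,0,0],[18,14,-5],3.5],[[0,0,0],[21,16,-5],3.5],[[0,0,0],[25,19,-5],3.5],[[0,0,0],[25,19,-5],3.5],[[0,0,0],[25,19,-5],3.5],[[0,0,0],[25,19,-5],3.5]])

```text
time_s: 24.35
tool_pos: [0.434, -0.5365, 0.2328]
ee_rot: [0.0, -0.695, 0.719, 0.0]
force: [0.4, 0.2, 0.1]
finger_gap: 0.0352
grasp_force: 0.0
```

```bash
python3 - <<'E'
from k import *
t=manip.snapshot('top')[:,:,::-1]; cv2.imwrite('pics/t8f.png',t)
cv2.imwrite('pics/t8.png',cv2.resize(t[130:270,195:470],(798,406),interpolation=2))
E
```

```text
(no output)
```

View pics/t8.png

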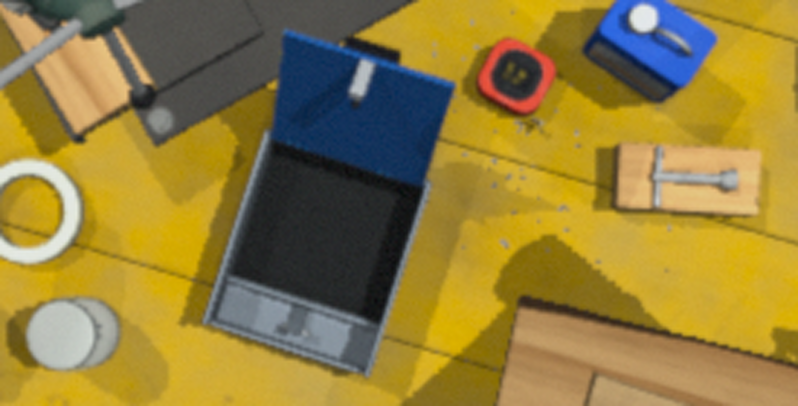

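The key lies on the middle of the block (crop (657–738,178)), the lid is fully open, and the block, jar and tape have not moved. Handing in.

```bash
python3 -c "
from plant import manip; print(manip.close_job())"
```

```text
the job is handed in; nothing more can be done
None
```

The job is handed in at about 24 s: latch released with at most about 12.5 N on the pad in the readings, lid fully open by itself, the chuck key laid on the middle of the block, and the block, jar and tape measure unmoved in the last picture.

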